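# Tip the tall canister and slide it under the cup shelf

## Task

The canister is too tall to stand in the low bay under the cup shelf. Using only pushes, without pinching or lifting it, tip it over towards the shelf so that it lies on its side with the lid leading, then push it along the stone, lid first, until it is all the way inside the bay. Leave the cups, the tray and the skillet as they are.

Things in the scene. Friction and masses are not known exactly. Their poses are not given: they have to be found in the camera images.
- canister: Orange hard plastic canister, white lid, plain white label stripes; square 76 x 76 mm, 160 mm tall (body 135 mm, then a lid 68 x 68 x 25 mm), 0.2 to 0.42 kg. Stands on the stone. Origin: centre of its foot (underside), z along its length to the lid, x and y normal to its flat sides. One side faces the bay within about 15 degrees, with room to fall flat before the shelf.
- canister_mid (a point): middle (and about the mass centre) of the canister, 80 mm along its z axis from the foot. Pushed level at about 125 mm height the canister tips about its far lower edge, passes its balance point at about 25 degrees and falls flat by itself
- canister_lid (a point): centre of the canister's lid top, 160 mm along its z axis from the foot
- shelf: Fixed slim wooden shelf unit, 220 mm wide, 212 mm deep, side walls 165 mm high, back panel 250 mm (jars on the narrow top ledge reach 312 mm). Origin: centre of the underside of the 200 mm deep bay; x points inwards from the open front, y along the width, z up. Bay under the deck: bare stone floor, 190 mm wide, 115 mm high, 200 mm deep to the back panel.
- bay (a point): middle of the bay's front edge, on the stone, 100 mm in front of the shelf's origin; same axes as the shelf (x into the bay, y across it). Deck and side walls reach this front plane, so the gripper should lean with its fingertips forward (about 35 degrees) to push a thing flush with the front
- tray (a joint): pull-out wooden tray on the shelf's deck holding the cups, 186 mm wide; 0 = pushed in (start), grows up to 0.1 m as it slides out of the front
- skillet: black steel skillet, loose, 0.9 kg, rim 200 mm across, 42 mm high, straight handle along its -x reaching 250 mm from its centre, 59 mm high; origin at the centre of its underside; stands behind the canister, on the side away from the shelf (a red round silicone trivet, 150 mm across and 9 mm thick, lies fixed beside the way)
- cup0: white porcelain cup, right (-y of the shelf) in the row on the tray; rim 54 mm across, 55 mm high, 0.15 kg, foot 139 mm above the stone; origin at the centre of its underside
- cup1: white porcelain cup, middle in the row on the tray; rim 54 mm across, 55 mm high, 0.15 kg, foot 139 mm above the stone; origin at the centre of its underside
- cup2: white porcelain cup, left (+y of the shelf) in the row on the tray; rim 54 mm across, 55 mm high, 0.15 kg, foot 139 mm above the stone; origin at the centre of its underside
Things that resemble listed ones, but are neither listed nor needed, are in the scene too. Several things look just like the canister: the one meant starts farthest to the robot's right.

How it is judged:
On the way:
1. the canister lies on its side in front of the shelf, lid towards it (angle between canister's own z axis and vertical between 1.45 and 1.69 rad and x of canister in the frame of bay below -0.1 m and x of canister_lid in the frame of bay above -0.17 m and height (world z) of canister_mid below 0.055 m), for 0.2 s.
At the end, for the whole second after the job is handed in: The canister lies on its side on the stone in the bay, lid inwards, at rest, its foot no more than 15 mm out from the shelf's front; tray pushed in (within 15 mm) (angle between canister's own z axis and vertical between 1.45 and 1.69 rad and height (world z) of canister_mid below 0.055 m and x of canister in the frame of bay above -0.015 m and x of canister_lid in the frame of bay between 0.1 and 0.205 m and y of canister in the frame of bay between -0.095 and 0.095 m and y of canister_lid in the frame of bay between -0.095 and 0.095 m and linear speed of canister below 0.02 m/s and value of joint tray below 0.015 m); the robot touches nothing.
It fails at once if the canister is lifted off the stone (height (world z) of canister_mid above 0.115 m or (angle between canister's own z axis and vertical below 0.1 rad and height (world z) of canister_mid above 0.1 m) or (angle between canister's own z axis and vertical between 1.45 and 1.69 rad and height (world z) of canister_mid above 0.065 m)).
It fails at once if a cup is shifted more than 30 mm or tipped (distance of any of cup0, cup1, cup2 from where it was at the start of the episode above 0.03 m or angle between any of cup0, cup1, cup2's own z axis and vertical above 0.5 rad).
It fails at once if the tray is pulled out more than 30 mm (value of joint tray above 0.03 m).
It fails at once if the skillet is shifted more than 25 mm (distance of skillet from where it was at the start of the episode above 0.025 m).
It also fails if it takes over 58 s, if anything falls off the work surface, if the arm or the gripper's body presses on something with over 40 N, if the wrist force passes 120 N, or if a joint passes its speed limit or range.

## Robot

A 7-joint arm with a two-finger parallel gripper is mounted at the origin on the work surface. World frame = base frame: x ahead of the robot, y to its left, z up, the work surface at z = 0. Lengths are in m, angles in rad, forces in N, time in s.
With the tool pointing down it reaches from about 0.425 to 0.925 m from the base axis. Payload 6.8 kg.
Tool frame: the origin (TCP) lies midway between the tips of the shut fingers; the grasp point (between the pads) lies 19 mm behind it (bot.hold_point_z is the distance from the TCP to the grasp point, in m); z points along the fingers, y is the line along which they close (so a half turn about z gives the same grasp; the last joint's range is limited). The gripper opens to 85 mm and grips with 20 to 120 N. Pads are 22 mm wide; open, the fingers measure 114 mm over their backs; the gripper's body (76 mm by 85 mm) begins 54 mm behind the grasp point. The pads swing forward as they close: fully open they stand 13 mm farther back than shut.
Start: joints at [-0.108, 0.477, 0.022, 1.555, -0.011, 1.109, -0.083], TCP at [0.675, 0, 0.231] pointing down, gripper open.
Joint ranges: [-2.96, 2.96], [-0.34, 2.1], [-1.41, 1.46], [0.24, 2.44], [-1.37, 4.51], [0.17, 1.92], [-2.96, 2.96]. Speed limits (rad/s): [2.39, 2.39, 3.14, 3.14, 3.14, 3.14, 3.14].

## Interface

Orientations are given as a unit quaternion [w, x, y, z].
In Python, from station import bot gives the robot as it stands. The module is installed in compiled form; this text tells all that it offers.
- The arm moves only by the tool step_arm, never from a script. Its argument "increments" is a list that holds one entry, the list of rows, each a list of 7 numbers: the opening, from -1 (shut) to 1 (fully open), then the shift along the tool's x, y, z in mm, then the turn, a rotation vector about the tool's x, y, z in degrees. In form: [[[grip, x, y, z, ax, ay, az], ...]]. A call has 1 to 10 rows; each row is the pose to reach, as a shift and turn from the pose commanded when the call began, along the tool's axes at that moment; what a row does not reach only later rows make up. A row lasts 1/12 s, in which the tool goes at most 41.7 mm and 7.16 degrees, less where a joint would pass 70% of its speed; a pose out of reach is approached as far as the arm can. A call with a gripper value outside its range is refused whole. The fingers move at their own pace and stop on an object; "force" is the grip in N (left out, the last holds). Time passes only in rows, so rows that repeat a pose let the fingers close. It gives the time, the measured TCP pose, the force, the opening and the grip force at its end, in the units of the state.
- bot.get_obs(): the state, without advancing time (a new reading comes with each control period).
- bot.read_camera(name): name is "scene" or "side" or "wrist"; returns a dict with "image" (384x512x3 uint8, red, green, blue), "camera_matrix" (3x3 intrinsics, pixels), "dist" ([k1, k2, p1, p2, k3] as OpenCV has them; the pictures are not rectified), "R" (3x3) and "t" (3): a world point X has camera coordinates R X + t. Camera axes: x right, y down, z forward; pixel columns grow to the right and rows downward; lengths in m; the calibration is good to about 2 mm. A picture is of the moment at which its call begins. There is no depth.
- bot.hand_in(): hands the job in; it is judged then, once.
The state is a dict: "t": time; "q": joint angles; "joint_vel": joint speeds; "joint_torque": joint torques, N m; "eef_pos": TCP position; "tool_rot": TCP orientation; "contact_force": force on the tool from outside, world axes, zero at the start; "torque": the same for the moment, N m; "gripper_width": opening from 0.0 (shut) to 1.0 (fully open); "grasp_force": force on a finger pad.
Only numpy, scipy, OpenCV 4.12 (cv2) and the standard library are available. Lean on these libraries where they do the work, as an engineer would, in place of code of your own. Each camera call takes 0.05 s, during which the arm holds its last target. There are 200 camera calls.

## Working session

There is one attempt and no reset: what is moved stays moved. The work goes in short steps, Python scripts to look and compute and a tool call to move; the robot and the scene stay as the last step left them, time stands still between calls to the robot, and variables do not carry over. Pictures are saved under pics/ and viewed, at most 10 in all, crops included, and the job is handed in when it is done.

Besides the shell and the picture viewer there is one more tool, called after "Request:" as a command line: name --argument value ..., lists and objects as JSON in quotes. step_arm: Moves the arm, as the interface text tells. Its arguments: {"type":"object","properties":{"increments":{"type":"array"},"force":{"type":"number"}},"required":["increments"]}

```bash
mkdir -p pics
python3 - <<'E'
from station import bot
import cv2,pickle,numpy as np
d={}
for n in("scene","side"):
    c=bot.read_camera(n);d[n]=c;cv2.imwrite(f"pics/{n}0.png",cv2.resize(c["image"][:,:,::-1],(800,600),interpolation=cv2.INTER_CUBIC))
    print(n,-c["R"].T@c["t"])
pickle.dump(d,open("c0.pkl","wb"))
o=bot.get_obs();print(o["t"],o["eef_pos"],o["tool_rot"])
E
```

```text
scene [1.3897791  0.32561453 0.834757  ]
side [1.4673974  0.53231825 0.91117613]
0.1 [6.74469061e-01 1.19911510e-05 2.30451034e-01] [-5.38764982e-04  7.07092952e-01  7.07120144e-01 -6.07091470e-04]
```

View pics/scene0.png

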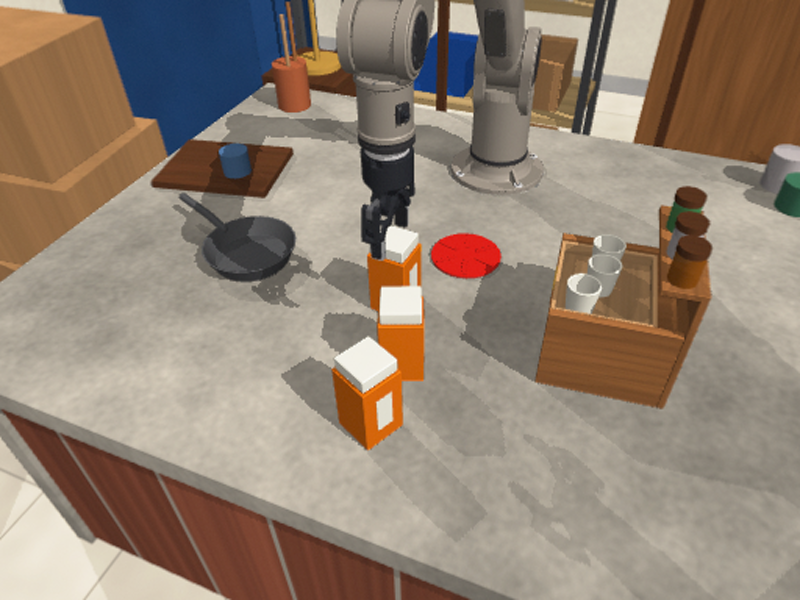

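View pics/side0.png

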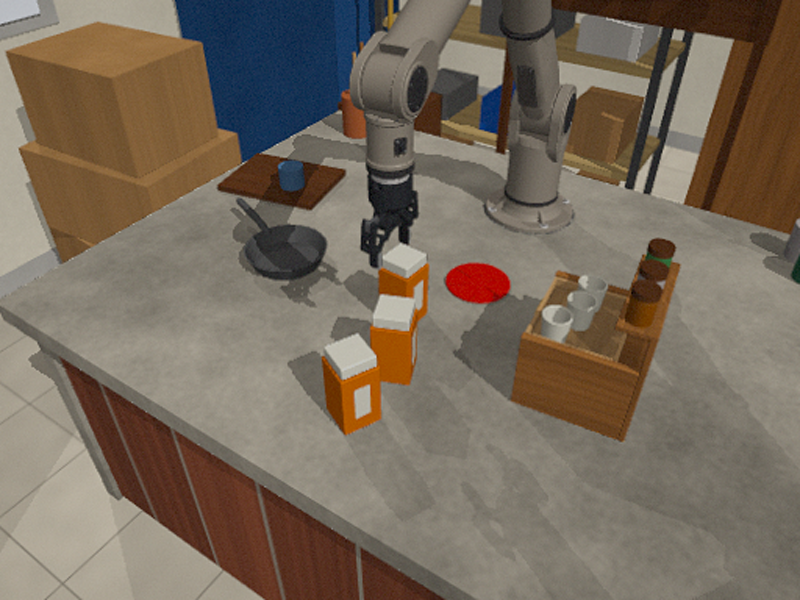

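```bash
cat > h.py <<'E'
import cv2,pickle,numpy as np
def ray(c,uv):
    p=cv2.undistortPoints(np.array([[uv]],float),c["camera_matrix"],np.array(c["dist"]))[0,0]
    return -c["R"].T@c["t"], c["R"].T@np.array([*p,1])
def onz(c,uv,z):
    o,d=ray(c,uv); return o+d*(z-o[2])/d[2]
def tri(cs,uvs):
    A=0;b=0
    for c,uv in zip(cs,uvs):
        o,d=ray(c,uv);d/=np.linalg.norm(d);P=np.eye(3)-np.outer(d,d);A=A+P;b=b+P@o
    return np.linalg.solve(A,b)
def proj(c,X):
    return cv2.projectPoints(np.array(X,float).reshape(-1,3),cv2.Rodrigues(c["R"])[0],c["t"],c["camera_matrix"],np.array(c["dist"]))[0][:,0]
E
python3 - <<'E'
from h import *
d=pickle.load(open("c0.pkl","rb"));s=d["scene"];e=d["side"];k=.64
for n,a,b in(("A",(402,243),(405,262)),("B",(401,303),(394,312)),("C",(366,363),(352,357))):
    print(n,onz(s,np.array(a)*k,.16).round(3),onz(e,np.array(b)*k,.16).round(3))
for c,x0,y0,w,h,n in((s,215,135,90,120,"a"),(s,340,110,120,155,"b")):
    pass
a=cv2.resize(s["image"][140:290,205:295,::-1],None,fx=4,fy=4,interpolation=cv2.INTER_CUBIC)
b=cv2.resize(s["image"][125:275,340:450,::-1],None,fx=4,fy=4,interpolation=cv2.INTER_CUBIC)
cv2.imwrite("pics/crop.png",np.hstack([a,b]))
E
```

```text
A [ 0.569 -0.024  0.16 ] [ 0.578 -0.026  0.16 ]
B [0.716 0.035 0.16 ] [0.72  0.041 0.16 ]
C [0.854 0.037 0.16 ] [0.856 0.046 0.16 ]
```

View pics/crop.png

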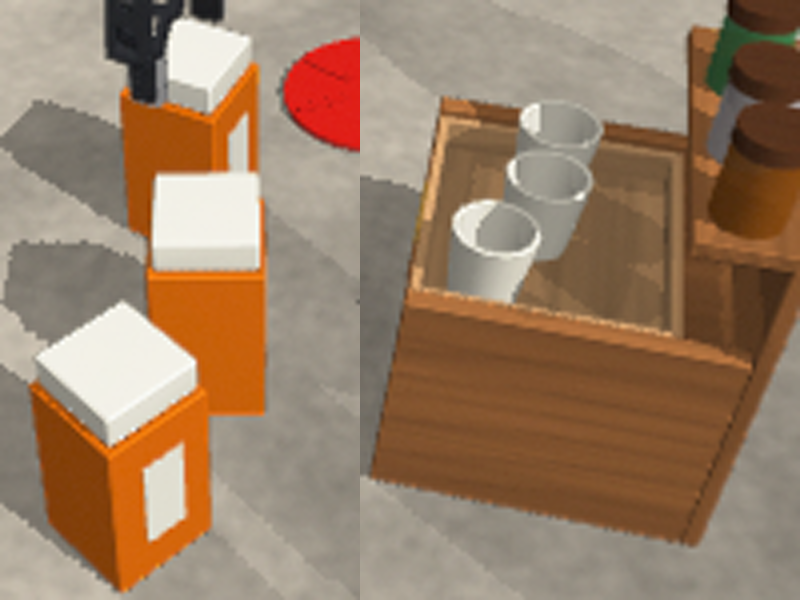

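Run:
```python
from h import *
d=pickle.load(open("c0.pkl","rb"));s=d["scene"];e=d["side"]
for n,u,z in(("lidR",(267.5,150.5),.16),("lidN",(256.7,161.5),.16),("lidF",(251,145),.16),("bR",(269.5,156.2),.135),("bN",(258,170),.135),("bL",(235.5,163),.135),
 ("shNf",(353,198),.165),("shFf",(360.7,149.7),.165),("shNf0",(343.3,244.5),0),("shNb0",(422.5,261),0)):
    print(n,onz(s,u,z).round(4))
a=cv2.resize(e["image"][150:240,235:290,::-1],None,fx=6,fy=6,interpolation=cv2.INTER_CUBIC)
b=cv2.resize(e["image"][165:285,320:440,::-1],None,fx=3.9,fy=4.5,interpolation=cv2.INTER_CUBIC)
print(a.shape,b.shape)
cv2.imwrite("pics/crop2.png",np.hstack([a,b]))
```

```text
lidR [ 0.5365 -0.0061  0.16  ]
lidN [ 0.5944 -0.0153  0.16  ]
lidF [ 0.5289 -0.0603  0.16  ]
bR [ 0.5286 -0.0029  0.135 ]
bN [ 0.5991 -0.01    0.135 ]
bL [ 0.5932 -0.0816  0.135 ]
shNf [0.6487 0.262  0.165 ]
shFf [0.4449 0.2389 0.165 ]
shNf0 [0.6577 0.262  0.    ]
shNb0 [0.6367 0.4653 0.    ]
(540, 330, 3) (540, 468, 3)
```

View pics/crop2.png

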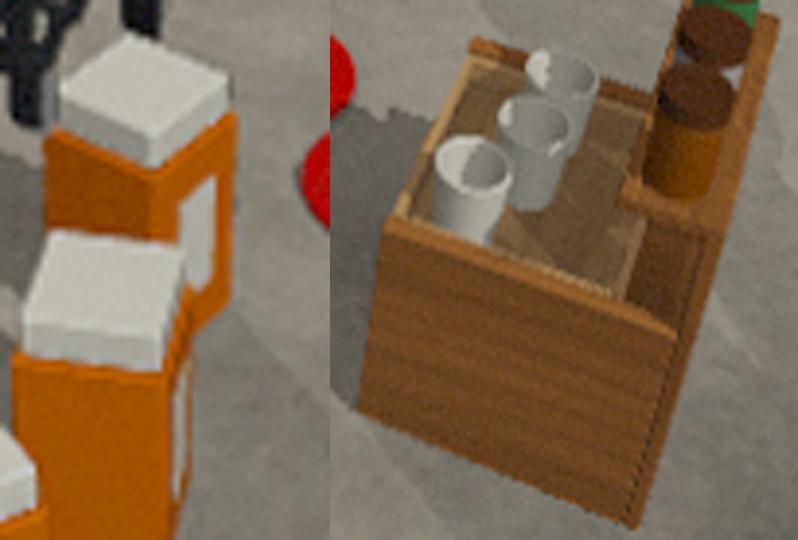

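Run:
```python
from h import *
d=pickle.load(open("c0.pkl","rb"));s=d["scene"];e=d["side"]
f=lambda x,y:(235+x/6,150+y/6); g=lambda x,y:(320+(x-330)/3.9,165+y/4.5)
S=dict(lidR=(267.5,150.5),lidN=(256.7,161.5),lidF=(251,145),bR=(269.5,156.2),bN=(258,170),bL=(235.5,163),shNf=(353,198),shFf=(360.7,149.7),shNf0=(343.3,244.5),shNb0=(422.5,261))
for n,u,z in(("lidR",f(229,86),.16),("lidN",f(150,140),.16),("lidF",f(130,37),.16),("lidL",f(62,88),.16),("bR",f(236,113),.135),("bN",f(152,178),.135),("bL",f(45,135),.135),("footR",f(232,300),0),
 ("shNf",g(388,225),.165),("shFf",g(472,48),.165),("shNf0",g(360,410),0),("shNb0",g(638,525),0)):
    print(n,onz(e,u,z).round(4), tri([s,e],[S[n],u]).round(4) if n in S else "")
# skillet pixels
for c,u in((s,(249*.64,243*.64)),(e,(286*.64,247*.64)),(s,(466*.64,255*.64)),(e,(478*.64,283*.64))): print(onz(c,u,.042).round(3))
```

```text
lidR [0.539  0.0013 0.16  ] [ 0.5015 -0.0199  0.131 ]
lidN [ 0.602  -0.0077  0.16  ] [ 0.5728 -0.0251  0.1381]
lidF [ 0.5289 -0.067   0.16  ] [ 0.5645 -0.0443  0.1882]
lidL [ 0.5885 -0.0709  0.16  ] 
bR [ 5.275e-01 -3.000e-04  1.350e-01] [ 0.5119 -0.0092  0.1218]
bN [ 0.6005 -0.0071  0.135 ] [ 0.5876 -0.015   0.1241]
bL [ 0.5999 -0.0744  0.135 ] [ 0.5719 -0.0931  0.1132]
footR [ 0.5217 -0.0013 -0.    ] 
shNf [0.6565 0.2651 0.165 ] [0.6446 0.2616 0.1577]
shFf [0.4578 0.2458 0.165 ] [0.4286 0.2377 0.1485]
shNf0 [0.6545 0.2636 0.    ] [ 0.649   0.2614 -0.008 ]
shNb0 [0.633  0.4708 0.    ] [ 0.6147  0.4693 -0.0222]
[ 0.543 -0.389  0.042]
[ 0.542 -0.384  0.042]
[0.415 0.053 0.042]
[0.417 0.064 0.042]
```

Request:
step_arm --increments '[[[-0.1,-35,-30,0,0,0,3],[-0.1,-70,-60,0,0,0,6],[-0.1,-100,-95,0,0,0,6],[-0.1,-130,-122,0,0,0,6],[-0.1,-130,-122,0,0,0,6],[-0.1,-130,-122,35,0,0,6],[-0.1,-130,-122,70,0,0,6],[-0.1,-130,-122,100,0,0,6],[-0.1,-130,-122,115,0,0,6],[-0.1,-130,-122,115,0,0,6]]]'

```text
t: 0.93
eef_pos: [0.55, -0.1294, 0.1123]
tool_rot: [-0.003, 0.743, 0.669, -0.002]
contact_force: [-0.3, 0.9, 0.3]
gripper_width: 0.451
grasp_force: 0.0
```

Run:
```python
from h import *
from station import bot
d={n:bot.read_camera(n) for n in("scene","side")};pickle.dump(d,open("c1.pkl","wb"))
o=bot.get_obs();print(o["t"],o["eef_pos"],o["tool_rot"],o["contact_force"],o["gripper_width"])
u=np.array([-.102,.995]);v=np.array([-.995,-.102]);bay=np.array([.5455,.252])
B=[[*(bay+a*u+b*v),z] for z in(0,.165) for a,b in((0,-.11),(0,.11),(.212,.11),(.212,-.11))]
th=np.radians(83.5);n=np.array([np.cos(th),np.sin(th)]);m=np.array([-n[1],n[0]]);C=np.array([.562,-.04])
K=[[*(C+a*.038*n+b*.038*m),z] for z in(0,.135) for a,b in((1,1),(1,-1),(-1,-1),(-1,1))]
out=[]
for k,(x,y,w,h) in(("scene",(200,110,260,160)),("side",(210,130,260,160))):
    c=d[k];im=cv2.resize(c["image"][:,:,::-1],None,fx=3,fy=3,interpolation=cv2.INTER_CUBIC)
    for P,col in((B,(255,0,255)),(K,(255,255,0))):
        p=(proj(c,P)*3+1).astype(int)
        for i in range(4):
            for a,b in((i,(i+1)%4),(i+4,(i+1)%4+4),(i,i+4)): cv2.line(im,tuple(map(int,p[a])),tuple(map(int,p[b])),col,1)
    out.append(im[y*3:(y+h)*3,x*3:(x+w)*3])
o=np.vstack(out);cv2.imwrite("pics/ov.png",cv2.resize(o,(487,600) if 0 else None,fx=.62,fy=.62,interpolation=cv2.INTER_AREA))
```

```text
1.0333 [ 0.55292238 -0.12994708  0.11618449] [-3.91238565e-04  7.43146162e-01  6.69128911e-01 -3.58949044e-04] [-0.23507714 -0.22111646  0.34996581] 0.44773178327753616
```

View pics/ov.png

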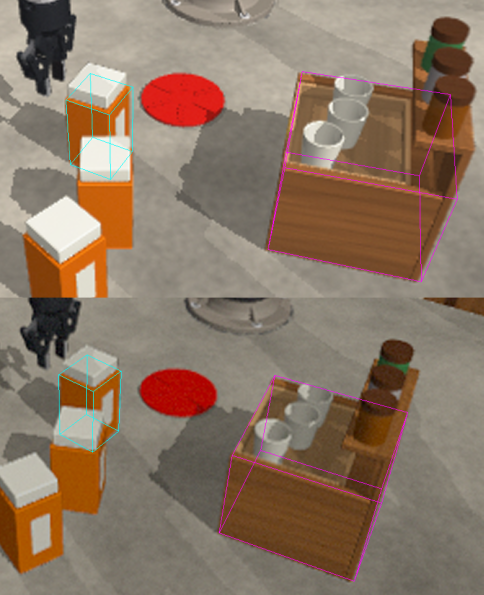

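Request:
step_arm --increments '[[[-0.1,20,0,0,0,0,0],[-0.1,36,0,0,0,0,0],[-0.1,44,0,0,0,0,0],[-0.1,52,0,0,0,0,0],[-0.1,60,0,0,0,0,0],[-0.1,68,0,0,0,0,0],[-0.1,76,0,0,0,0,0],[-0.1,84,0,0,0,0,0],[-0.1,92,0,0,0,0,0],[-0.1,98,0,0,0,0,0]]]'

```text
t: 1.87
eef_pos: [0.5633, -0.0312, 0.1162]
tool_rot: [-0.0, 0.743, 0.669, 0.0]
contact_force: [0.9, 0.0, 0.3]
gripper_width: 0.449
grasp_force: 0.0
```

Run:
```python
from h import *
from station import bot
c=bot.read_camera("scene");o=bot.get_obs();print(o["t"],o["eef_pos"],o["contact_force"])
cv2.imwrite("pics/t1.png",cv2.resize(c["image"][110:270,180:420,::-1],None,fx=3,fy=3,interpolation=cv2.INTER_CUBIC))
```

```text
1.9167 [ 0.56342106 -0.02987574  0.11615797] [ 0.62612449  0.82083496 -0.26650324]
```

View pics/t1.png

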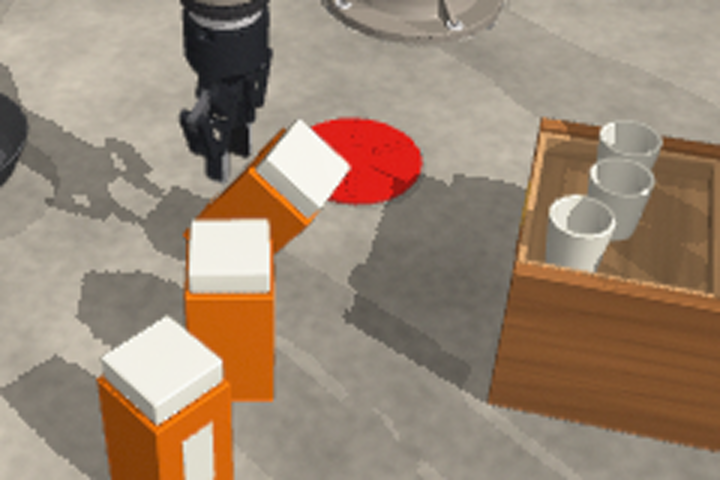

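Request:
step_arm --increments '[[[-0.1,-20,0,0,0,5,0],[-0.1,-45,0,0,0,11,0],[-0.1,-70,0,0,0,17,0],[-0.1,-80,0,10,0,23,0],[-0.1,-80,0,25,0,29,0],[-0.1,-80,0,45,0,35,0],[-0.1,-80,0,65,0,35,0],[-0.1,-80,0,80,0,35,0],[-0.1,-80,0,80,0,35,0],[-0.1,-80,0,80,0,35,0]]]'

```text
t: 2.75
eef_pos: [0.5549, -0.1106, 0.0363]
tool_rot: [-0.202, 0.708, 0.639, 0.223]
contact_force: [-0.2, 0.6, 0.6]
gripper_width: 0.45
grasp_force: 0.0
```

Run:
```python
from h import *
from station import bot
d={n:bot.read_camera(n) for n in("scene","side")};pickle.dump(d,open("c2.pkl","wb"))
o=bot.get_obs();print(o["t"],o["eef_pos"],o["tool_rot"],o["contact_force"],o["q"])
a=[cv2.resize(d[n]["image"][y:y+110,x:x+180,::-1],None,fx=4,fy=2.7,interpolation=cv2.INTER_CUBIC) for n,x,y in(("scene",215,135),("side",220,135))]
cv2.imwrite("pics/t2.png",np.vstack(a))
```

```text
2.85 [ 0.55602908 -0.11079491  0.03782259] [-0.20059527  0.70777874  0.6393285   0.22376297] [-0.30260262 -0.0679459   0.53785783] [ 0.57464885  0.71338003 -0.22925258  1.84324698 -0.5815832   0.87198666
  0.72599948]
```

View pics/t2.png

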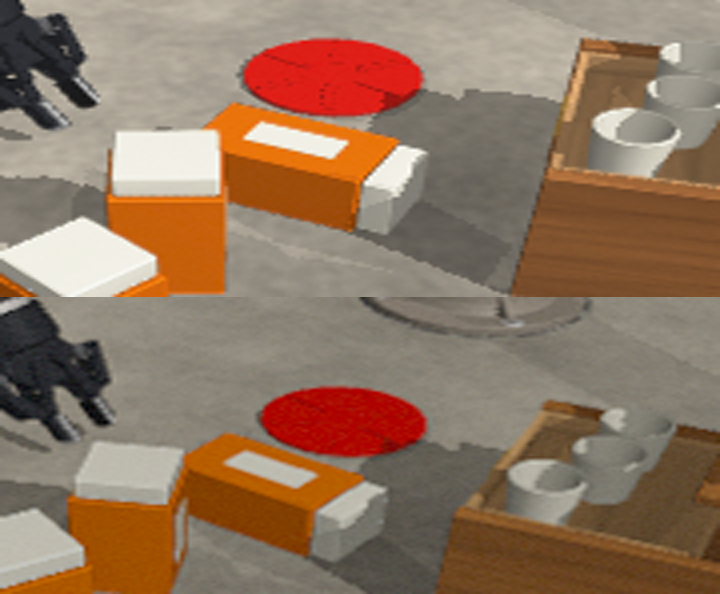

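Run:
```python
from h import *
d=pickle.load(open("c2.pkl","rb"))
for n,x0,y0,P in(("scene",215,135,((238,103),(402,140),(362,182))),("side",220,135,((235,137),(365,180),(310,225)))):
    for p in P: print(n,onz(d[n],(x0+p[0]/4,y0+p[1]/2.7),.076).round(4))
```

```text
scene [0.5283 0.0133 0.076 ]
scene [0.5431 0.1441 0.076 ]
scene [0.6151 0.1367 0.076 ]
side [0.5293 0.0198 0.076 ]
side [0.5432 0.1455 0.076 ]
side [0.6344 0.1461 0.076 ]
```

```bash
cat > plan.py <<'E'
import numpy as np
from scipy.spatial.transform import Rotation as R
from station import bot
o=bot.get_obs();q=o["tool_rot"];R0=R.from_quat([q[1],q[2],q[3],q[0]]);p0=np.array(o["eef_pos"])
z=.037;d=.009
def T(f,h): # foot centre, heading deg
    n=np.array([np.cos(np.radians(h)),np.sin(np.radians(h))])
    return np.array([*(f-d*n),z]), R.from_euler("z",h-84,degrees=True)*R0
P=[T(np.array([.566,.0065])-b*np.array([.104,.994]),84) for b in(.085,.055,.03,.015,.004)]
f=np.array([.566,.0065]);h=84.;bay=np.array([.5455,.252]);u=np.array([-.102,.995])
while (f-bay)@u<.004:
    s=min(.01,.0051-(f-bay)@u)
    dh=min(1.,95.9-h); a=np.radians(h+dh/2); f=f+s*np.array([np.cos(a),np.sin(a)]);h+=dh;P.append(T(f,h))
print(len(P),f,h,(f-bay)@u)
b=(p0,R0)
for i,(p,r) in enumerate(P):
    if i%10==0 : print("call"); b=P[i-1] if i else b
    print((b[1].inv().apply(p-b[0])*1000).round(0).tolist(),(b[1].inv()*r).as_rotvec(degrees=True).round(1).tolist())
E
python3 plan.py
```

```text
31 [0.55241414 0.2578349 ] 95.9 0.005100482314697083
call
[19.0, -2.0, 14.0] [0.0, 0.0, 0.0]
[44.0, -2.0, 31.0] [0.0, 0.0, 0.0]
[64.0, -2.0, 46.0] [0.0, 0.0, 0.0]
[76.0, -2.0, 54.0] [0.0, 0.0, 0.0]
[85.0, -2.0, 61.0] [0.0, 0.0, 0.0]
[97.0, -2.0, 69.0] [0.6, 0.0, -0.8]
[105.0, -2.0, 74.0] [1.1, 0.0, -1.6]
[113.0, -2.0, 80.0] [1.7, 0.0, -2.5]
[121.0, -3.0, 86.0] [2.3, 0.0, -3.3]
[130.0, -3.0, 92.0] [2.9, 0.0, -4.1]
call
[8.0, 0.0, 6.0] [0.6, 0.0, -0.8]
[16.0, 0.0, 11.0] [1.1, 0.0, -1.6]
[25.0, -0.0, 17.0] [1.7, 0.0, -2.5]
[33.0, -1.0, 23.0] [2.3, 0.0, -3.3]
[41.0, -1.0, 29.0] [2.9, 0.0, -4.1]
[49.0, -2.0, 34.0] [3.4, 0.0, -4.9]
[57.0, -3.0, 40.0] [4.0, 0.0, -5.7]
[65.0, -4.0, 46.0] [4.0, 0.0, -5.7]
[74.0, -5.0, 51.0] [4.0, 0.0, -5.7]
[82.0, -7.0, 57.0] [4.0, 0.0, -5.7]
call
[8.0, 0.0, 6.0] [0.0, 0.0, 0.0]
[16.0, 0.0, 11.0] [0.0, 0.0, 0.0]
[25.0, 0.0, 17.0] [0.0, 0.0, 0.0]
[33.0, 0.0, 23.0] [0.0, 0.0, 0.0]
[41.0, 0.0, 29.0] [0.0, 0.0, 0.0]
[49.0, 0.0, 34.0] [0.0, 0.0, 0.0]
[57.0, 0.0, 40.0] [0.0, 0.0, 0.0]
[66.0, 0.0, 46.0] [0.0, 0.0, 0.0]
[74.0, 0.0, 52.0] [0.0, 0.0, 0.0]
[82.0, 0.0, 57.0] [0.0, 0.0, 0.0]
call
[2.0, 0.0, 1.0] [0.0, 0.0, 0.0]
```

Request:
step_arm --increments '[[[-0.1,19,-2,14,0,0,0],[-0.1,44,-2,31,0,0,0],[-0.1,64,-2,46,0,0,0],[-0.1,76,-2,54,0,0,0],[-0.1,85,-2,61,0,0,0],[-0.1,97,-2,69,0.6,0,-0.8],[-0.1,105,-2,74,1.1,0,-1.6],[-0.1,113,-2,80,1.7,0,-2.5],[-0.1,121,-3,86,2.3,0,-3.3],[-0.1,130,-3,92,2.9,0,-4.1]]]'

```text
t: 3.68
eef_pos: [0.5689, 0.0464, 0.0353]
tool_rot: [-0.211, 0.68, 0.669, 0.214]
contact_force: [-0.4, -1.2, -0.3]
gripper_width: 0.446
grasp_force: 0.6
```

Request:
step_arm --increments '[[[-0.1,8,0,6,0.6,0,-0.8],[-0.1,16,0,11,1.1,0,-1.6],[-0.1,25,0,17,1.7,0,-2.5],[-0.1,33,-1,23,2.3,0,-3.3],[-0.1,41,-1,29,2.9,0,-4.1],[-0.1,49,-2,34,3.4,0,-4.9],[-0.1,57,-3,40,4.0,0,-5.7],[-0.1,57,-3,40,4.0,0,-5.7]]]'

```text
t: 4.35
eef_pos: [0.5662, 0.1197, 0.0359]
tool_rot: [-0.225, 0.636, 0.71, 0.201]
contact_force: [-0.2, 0.3, -0.7]
gripper_width: 0.453
grasp_force: 0.0
```

Run:
```python
from h import *
from station import bot
d={n:bot.read_camera(n) for n in("scene","side")};pickle.dump(d,open("c3.pkl","wb"))
o=bot.get_obs();print(o["t"],o["eef_pos"],o["tool_rot"],o["contact_force"],o["q"])
a=[cv2.resize(d[n]["image"][y:y+110,x:x+180,::-1],None,fx=4,fy=2.7,interpolation=cv2.INTER_CUBIC) for n,x,y in(("scene",225,135),("side",220,145))]
cv2.imwrite("pics/t3.png",np.vstack(a))
```

```text
4.45 [0.56639507 0.11713998 0.03546452] [-0.22404342  0.63778704  0.70897091  0.20097881] [ 0.66184959 -0.41845345 -0.28954979] [ 0.26957399  0.70795565 -0.34029515  1.89317112 -0.60114594  0.73437876
  0.58955758]
```

View pics/t3.png

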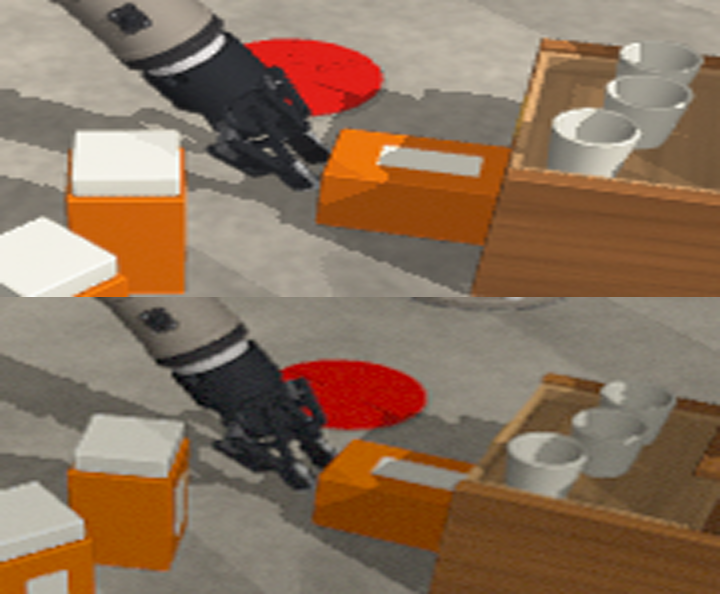

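Run:
```python
from h import *
d=pickle.load(open("c3.pkl","rb"));bay=np.array([.5455,.252]);u=np.array([-.102,.995]);v=np.array([-.995,-.102])
for n,x0,y0,P in(("scene",225,135,((340,129),(325,190))),("side",220,145,((358,141),(318,190)))):
    for p in P:
        X=onz(d[n],(x0+p[0]/4,y0+p[1]/2.7),.076);r=X[:2]-bay; print(n,X.round(4),(r@u).round(4),(r@v).round(4))
```

```text
scene [0.5318 0.1243 0.076 ] -0.1256 0.0267
scene [0.6255 0.1421 0.076 ] -0.1175 -0.0684
side [0.5268 0.1309 0.076 ] -0.1185 0.031
side [0.6195 0.1449 0.076 ] -0.1141 -0.0627
```

Request:
step_arm --increments '[[[-0.1,8,0,6,0,0,0],[-0.1,16,0,11,0,0,0],[-0.1,25,0,17,0,0,0],[-0.1,33,0,23,0,0,0],[-0.1,41,0,29,0,0,0],[-0.1,49,0,34,0,0,0],[-0.1,57,0,40,0,0,0],[-0.1,66,0,46,0,0,0],[-0.1,74,0,52,0,0,0],[-0.1,82,0,57,0,0,0]]]'

```text
t: 5.28
eef_pos: [0.556, 0.2169, 0.0357]
tool_rot: [-0.224, 0.638, 0.709, 0.201]
contact_force: [0.3, -0.4, -0.4]
gripper_width: 0.452
grasp_force: 0.4
```

Request:
step_arm --increments '[[[-0.1,6,0,4,0,0,0],[-0.1,12,0,8,0,0,0],[-0.1,18,0,13,0,0,0],[-0.1,18,0,13,0,0,0]]]'

```text
t: 5.62
eef_pos: [0.5533, 0.2399, 0.0358]
tool_rot: [-0.224, 0.637, 0.709, 0.201]
contact_force: [-0.1, 0.1, 0.4]
gripper_width: 0.45
grasp_force: 0.0
```

Run:
```python
from h import *
from station import bot
d={n:bot.read_camera(n) for n in("scene","side")};pickle.dump(d,open("c4.pkl","wb"))
o=bot.get_obs();print(o["t"],o["eef_pos"],o["contact_force"])
r=o["eef_pos"][:2]-np.array([.5455,.252]);print(r@[-.102,.995],r@[-.995,-.102])
a=[cv2.resize(d[n]["image"][y:y+110,x:x+180,::-1],None,fx=4,fy=2.7,interpolation=cv2.INTER_CUBIC) for n,x,y in(("scene",250,145),("side",235,165))]
cv2.imwrite("pics/t4.png",np.vstack(a))
```

```text
5.7167 [0.55381866 0.23814059 0.03550056] [ 0.7417411  -0.18502954 -1.67752197]
-0.014638619733969018 -0.006863405002311105
```

View pics/t4.png

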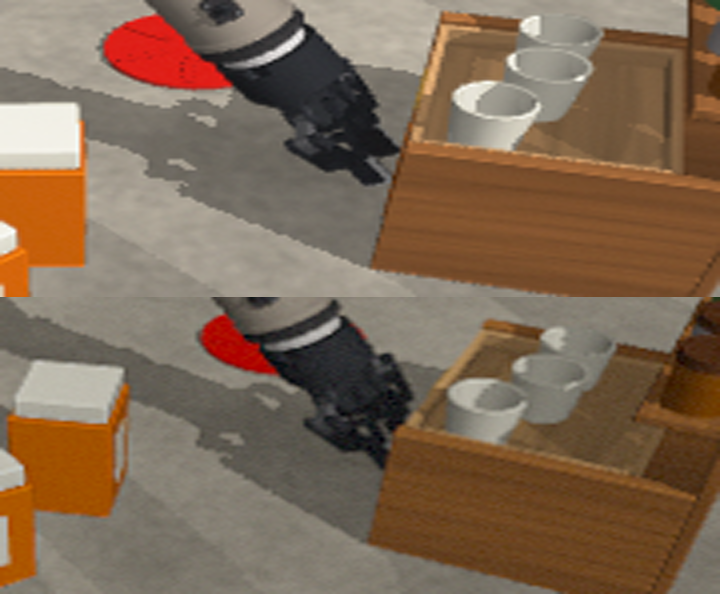

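Request:
step_arm --increments '[[[-0.1,3,0,2,0,0,0],[-0.1,7,0,5,0,0,0],[-0.1,7,0,5,0,0,0]]]'

```text
t: 5.97
eef_pos: [0.553, 0.247, 0.0355]
tool_rot: [-0.224, 0.638, 0.709, 0.201]
contact_force: [0.4, -1.2, -1.3]
gripper_width: 0.449
grasp_force: 0.2
```

Request:
step_arm --increments '[[[-0.1,-8,0,-6,0,0,0],[-0.1,-25,0,-18,0,0,0],[-0.1,-50,0,-35,0,0,0],[-0.1,-80,0,-56,0,0,0],[-0.1,-110,0,-77,0,0,0],[-0.1,-130,0,-91,0,0,0],[-0.1,-130,0,-91,0,0,0],[-0.1,-130,0,-91,0,0,0]]]'

```text
t: 6.63
eef_pos: [0.5702, 0.0854, 0.035]
tool_rot: [-0.223, 0.64, 0.707, 0.201]
contact_force: [-0.2, 0.8, 0.1]
gripper_width: 0.449
grasp_force: 0.0
```

Run:
```python
from h import *
from station import bot
d={n:bot.read_camera(n) for n in("scene","wrist")};pickle.dump(d,open("c5.pkl","wb"))
o=bot.get_obs();print(o["t"],o["eef_pos"],o["contact_force"])
c=d["wrist"];print(-c["R"].T@c["t"])
print((proj(c,[[.5455+a*-.102+b*-.995,.252+a*.995-b*.102,z] for a in(0,-.015,.01) for b in(-.038,.038) for z in(0,.076)])).round(0).tolist())
cv2.imwrite("pics/t5.png",np.hstack([cv2.resize(d["scene"]["image"][145:265,260:400,::-1],(400,384)),cv2.resize(c["image"][:,:,::-1],(400,384))]) if 0 else c["image"][:,:,::-1])
```

```text
6.7333 [0.56929339 0.08919165 0.03553039] [-0.23392282  0.86474106  0.0463389 ]
[0.5712233  0.06993599 0.19587931]
[[300.0, 42.0], [315.0, -55.0], [203.0, 43.0], [181.0, -54.0], [301.0, 58.0], [317.0, -37.0], [202.0, 58.0], [178.0, -36.0], [299.0, 33.0], [314.0, -66.0], [204.0, 33.0], [183.0, -65.0]]
```

View pics/t5.png

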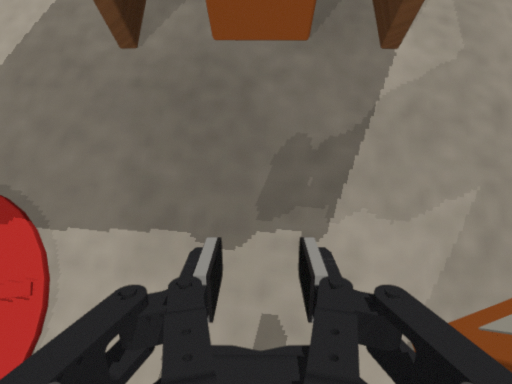

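```bash
python3 -c "
from station import bot
print(bot.hand_in())"
```

```text
the job is handed in; nothing more can be done
None
```

The canister was tipped over towards the shelf and pushed into the bay lid first: it lies on its side, roughly centred, with its foot about 8 mm inside the front by the wrist camera. The job is handed in, but no verdict was returned. The arm is backed clear, and it never came near the cups, tray or skillet.

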